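# Pack away the model railway wagons by kind

## Robot

A 6-joint arm with a two-finger parallel gripper is mounted at the origin on the work surface. World frame = base frame: x ahead of the robot, y to its left, z up, the work surface at z = 0. Lengths are in mm, angles in rad, forces in N, time in s.
With the tool pointing down it reaches from about 300 to 775 mm from the base axis. Payload 14.6 kg.
Tool frame: the origin (TCP) lies midway between the tips of the shut fingers; the grasp point (between the pads) lies behind it (manip.grip_depth is the z of the grasp point in the tool frame, in mm); z points along the fingers, y is the line along which they close (so a half turn about z gives the same grasp; the last joint's range is limited). The gripper opens to 94 mm and grips with 3 to 60 N. Pads are 16 mm wide; open, the fingers measure 119 mm over their backs; the gripper's body (75 mm by 177 mm) begins 78 mm behind the grasp point.
Start: joints at [-0.067, 0.3, 1.521, -0, 1.321, -0.067], TCP at [549.99, -0.002, 205.446] pointing down, gripper open.
Joint ranges: [-3.03, 3.03], [-0.79, 2.21], [0.23, 2.52], [-1.04, 4.18], [0, 3.07], [-2.55, 2.55]. Speed limits (rad/s): [2.22, 2.22, 2.57, 3.14, 3.14, 3.14].

## Interface

Orientations are given as [roll, pitch, yaw] about the fixed x, y, z axes, in that order (R = Rz(yaw) Ry(pitch) Rx(roll)).
In Python, from cell import manip gives the robot as it stands.
- The arm moves only by the shell command python3 -m creep 'ROWS' [OPENING] [FORCE]. ROWS is a JSON list of rows, 1 to 5 of them, each an object with the fields x, y, z (the shift in mm), ax, ay, az (a rotation vector in rad); a field left out counts as zero; each row is the pose to reach, as a shift and turn from the pose commanded when the command began, along the tool's axes at that moment; what a row does not reach only later rows make up. A row lasts 1/10 s, in which the tool goes at most 50 mm and 0.15 rad, less where a joint would pass 70% of its speed; a pose out of reach is approached as far as the arm can. OPENING is the finger opening in mm, set as the command begins (- or left out keeps the last). The fingers move at their own pace and stop on an object; FORCE is the grip in N (left out, the last holds). Time passes only in rows, so rows that do not move let the fingers close. It prints the time, the measured TCP pose, the force, the opening and the grip force at its end. Input that does not fit is refused with a message, and nothing moves.
- manip.read_state(): the state, without advancing time (a new reading comes with each control period).
- manip.camera(name): name is "scene" or "side" or "wrist"; returns (picture, depth): 400x640x3 uint8, red, green, blue; 400x640 float32, mm along the optical axis (not along the pixel's ray), 0 where there is no reading.
- manip.camera_info(name): a dict with "K" (3x3 intrinsics, pixels), "rvec" (rotation vector, rad) and "tvec" (3), from world to camera coordinates, as OpenCV has them; the wrist camera has in their place "mount" (4x4, takes a point from camera to tool coordinates, whose origin is the TCP and whose axes are the flange's). Camera axes: x right, y down, z forward; pixel columns grow to the right and rows downward; lengths in mm; the calibration is good to about 2 mm. A picture is of the moment at which its call begins: read the wrist's pose just before it. camera_info takes no time and is no camera call.
- manip.sign_off(): hands the job in; it is judged then, once.
The state is a dict: "clock": time; "joints": joint angles; "qd": joint speeds; "effort": joint torques, N m; "eef_pos": TCP position; "eef_rot": TCP orientation; "wrist_force": force on the tool from outside, world axes, zero at the start; "moment": the same for the moment, N m; "finger_gap": finger opening in mm; "finger_force": force on a finger pad.
Only numpy, scipy, OpenCV 4.12 (cv2) and the standard library are available. Lean on these libraries where they do the work, as an engineer would, in place of code of your own. Each camera call takes 0.05 s, during which the arm holds its last target. There are 200 camera calls.

## Task

The running session is over: pack the five vehicles into their stock trays, the two grey open wagons in the tray with grey floors, the two red vans in the tray with red floors and the green tank wagon in the tray with green floors, one vehicle to a bay, each standing on its wheels flat on the bay floor. They are delicate models, so set them down gently and do not drop them, and do not disturb the black locomotive or the signal.

Things in the scene. Friction and masses are not known exactly. Their poses are not given: they have to be found in the camera images.
- wagon_a: Grey open-topped mineral wagon, dark inside, model, 45 g, one of two alike. 88 mm long over the buffers (local x, ends alike), 33 wide (y), 42 high; origin under its centre at wheel-tread level, z up. Wheels do not turn; it starts standing on the bench. Pinch across its width by the outer sides, 17 to 42 mm up.
- wagon_b: Grey open-topped mineral wagon, dark inside, model, 45 g, one of two alike. 88 mm long over the buffers (local x, ends alike), 33 wide (y), 42 high; origin under its centre at wheel-tread level, z up. Wheels do not turn; it starts standing on the bench. Pinch across its width by the outer sides, 17 to 42 mm up.
- van_a: Red van, red roof with a cream ridge stripe, cream upper sides, model, 55 g, one of two alike. 88 mm long over the buffers (local x, ends alike), 33 wide (y), 42 high; origin under its centre at wheel-tread level, z up. Wheels do not turn; it starts standing on the bench. Pinch across its width by the flat sides, 14 to 38 mm up.
- van_b: Red van, red roof with a cream ridge stripe, cream upper sides, model, 55 g, one of two alike. 88 mm long over the buffers (local x, ends alike), 33 wide (y), 42 high; origin under its centre at wheel-tread level, z up. Wheels do not turn; it starts standing on the bench. Pinch across its width by the flat sides, 14 to 38 mm up.
- tanker: Green tank wagon: lying green cylinder with black bands and cap on a black frame, model, 55 g. 88 mm long over the buffers (local x, ends alike), 30 wide (y), 45 high; origin under its centre at wheel-tread level, z up. Wheels do not turn; it starts standing on the bench. Pinch across its width by the tank (70 mm long, 30 in diameter, axis 27 mm up).
- tray_grey: Fixed pale-wood tray with grey floors, 116 (local x) x 132 (y) x 14 mm high; origin under its centre on the bench, z up. Outer walls and one rib along x at y = 0 are 4 mm thick, tops 14 mm above the bench; floor 4 mm thick. So two bays, each 108 (x) x 60 mm (y), centred at local y = +32 and -32 mm; one vehicle each, lengthwise along x, either way round.
- tray_red: Fixed pale-wood tray with dark red floors, 116 (local x) x 132 (y) x 14 mm high; origin under its centre on the bench, z up. Outer walls and one rib along x at y = 0 are 4 mm thick, tops 14 mm above the bench; floor 4 mm thick. So two bays, each 108 (x) x 60 mm (y), centred at local y = +32 and -32 mm; one vehicle each, lengthwise along x, either way round.
- tray_green: Fixed pale-wood tray with green floors, 116 (local x) x 132 (y) x 14 mm high; origin under its centre on the bench, z up. Outer walls and one rib along x at y = 0 are 4 mm thick, tops 14 mm above the bench; floor 4 mm thick. So two bays, each 108 (x) x 60 mm (y), centred at local y = +32 and -32 mm; one vehicle each, lengthwise along x, either way round.
- loco: Bystander: black model steam locomotive with brass bands on a dark wooden display plinth, loose, 225 by 50 mm (local x by y), 67 mm high; origin under its centre. To be left alone.
- signal: Bystander: white model semaphore signal with a red arm, loose, on a 55 mm square grey base, 126 mm high; origin under the base centre. To be left alone.
Things that resemble listed ones, but are neither listed nor needed, are in the scene too. What is shaped like the wagon_b but blue, purple or yellow is not meant.

How it is judged:
By the outcome, as a careful person would: the job done as asked, in the order asked, and still so for the second after the job is handed in, with the robot touching nothing.
It also fails if it takes over 125 s, if anything falls off the work surface, if the arm or the gripper's body presses on something with over 40 N, if the wrist force passes 120 N, or if a joint passes its speed limit or range.

## Working session

There is one attempt and no reset: what is moved stays moved. The work goes in short steps, Python scripts to look and compute and a shell command to move; the robot and the scene stay as the last step left them, time stands still between calls to the robot, and variables do not carry over. Pictures are saved under pics/ and viewed, at most 14 in all, crops included, and the job is handed in when it is done.

```bash
mkdir -p pics; ls
python3 - <<'E'
from cell import manip
import cv2
for n in("scene","side"):
    p,d=manip.camera(n); cv2.imwrite(f"pics/{n}0.png",p[...,::-1]); import numpy as np; np.save(f"pics/{n}0.npy",d)
    print(n,manip.camera_info(n),(d>0).mean())
print(manip.camera_info("wrist"),manip.grip_depth,manip.read_state())
E
```

```text
pics
scene {'K': array([[402.41708664,   0.        , 320.58532769],
       [  0.        , 402.41708664, 198.73266554],
       [  0.        ,   0.        ,   1.        ]]), 'rvec': array([ 1.72332656,  2.10736217, -0.58301221]), 'tvec': array([  99.49363966, -367.22578865, 1575.51299252])} 0.99615625
side {'K': array([[407.8255394 ,   0.        , 316.0200376 ],
       [  0.        , 407.8255394 , 193.24210519],
       [  0.        ,   0.        ,   1.        ]]), 'rvec': array([ 2.3233346 , -0.70252369,  0.24565788]), 'tvec': array([-373.42176854,  222.80006133,  919.64468302])} 0.99594921875
{'K': array([[337.98981876,   0.        , 316.91782045],
       [  0.        , 337.98981876, 189.53613401],
       [  0.        ,   0.        ,   1.        ]]), 'mount': array([[ 5.88388334e-05, -9.70921901e-01, -2.39396445e-01,
         7.02944845e+01],
       [ 9.99999989e-01,  8.93646306e-05, -1.16656888e-04,
        -5.74849461e-01],
       [ 1.34658303e-04, -2.39396436e-01,  9.70921896e-01,
        -1.79433526e+02],
       [ 0.00000000e+00,  0.00000000e+00,  0.00000000e+00,
         1.00000000e+00]])} -18.8 {'clock': 0.1, 'joints': array([-6.65888818e-02,  3.00412161e-01,  1.52153504e+00,  9.62391522e-06,
        1.32071355e+00, -6.66265095e-02]), 'qd': array([ 0.00133938, -0.00120746, -0.00213924, -0.00011625, -0.00022465,
        0.00112491]), 'effort': array([ 1.84928511e-03, -5.32644153e+01, -3.53284299e+01,  7.10431044e-02,
        2.34944851e-02, -7.30603051e-05]), 'eef_pos': array([5.49753659e+02, 2.21385982e-02, 2.04938142e+02]), 'eef_rot': array([-3.14052755e+00, -8.04118032e-05,  1.57083152e+00]), 'wrist_force': array([ 0.46703059, -0.27408856,  1.11343985]), 'moment': array([ 0.01257459, -0.00483353,  0.0043199 ]), 'finger_force': 0.0, 'finger_gap': 93.68567256725584}
```

View pics/scene0.png

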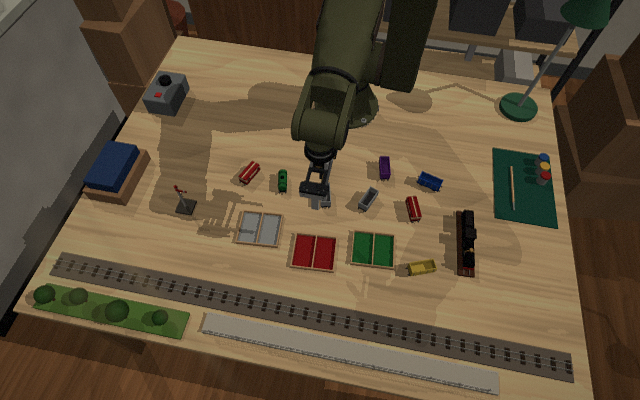

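View pics/side0.png

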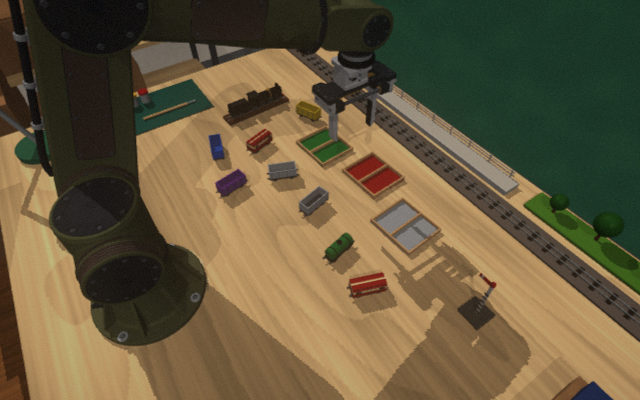

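```bash
cat > h.py <<'E'
from cell import manip
import numpy as np, cv2
from scipy.spatial.transform import Rotation as Ro
def pose():
    s=manip.read_state(); return Ro.from_euler('xyz',s['eef_rot']).as_matrix(), s['eef_pos']
def shot(n):
    R,t=pose(); p,d=manip.camera(n); c=manip.camera_info(n); K=c['K']
    v,u=np.mgrid[:400,:640]
    P=np.stack([(u-K[0,2])/K[0,0]*d,(v-K[1,2])/K[1,1]*d,d],-1)
    if n=='wrist': M=c['mount']; W=(P@M[:3,:3].T+M[:3,3])@R.T+t
    else: Rc=cv2.Rodrigues(c['rvec'])[0]; W=(P-c['tvec'])@Rc
    W[d==0]=np.nan
    return p,W
def rects(p,W,zmin=8,zmax=60,box=(280,800,-420,420),res=1,zoom=1):
    "blobs above zmin in a top-down grid"
    x0,x1,y0,y1=box
    m=(W[...,2]>zmin)&(W[...,2]<zmax)&(W[...,0]>x0)&(W[...,0]<x1)&(W[...,1]>y0)&(W[...,1]<y1)
    n,l,st,_=cv2.connectedComponentsWithStats(m.astype(np.uint8))
    out=[]
    for i in range(1,n):
        if st[i,4]<60: continue
        k=l==i; q=W[k]
        r=cv2.minAreaRect(q[:,:2].astype(np.float32))
        out.append((np.round(r[0],1),np.round(r[1],1),round(r[2],1),np.round(np.percentile(q[:,2],[5,50,97]),1),np.median(p[k],0).astype(int),st[i,:4]))
    return out
E
python3 - <<'E'
from h import *
p,W=shot('wrist'); cv2.imwrite('pics/w0.png',p[...,::-1]); np.savez('pics/w0',p=p,W=W)
print(pose(),np.nanmedian(W[...,2]), W[0,0],W[0,-1],W[-1,0],W[-1,-1])
for n in('wrist','scene','side'):
    if n!='wrist': p,W=shot(n)
    print(n,np.nanmedian(W[(abs(W[...,2])<8)][:,2]))
    for r in rects(p,W): print(*r)
E
```

```text
(array([[-4.29786142e-05,  9.99999641e-01, -8.46478380e-04],
       [ 9.99999997e-01,  4.30294300e-05,  6.00138586e-05],
       [ 6.00502605e-05, -8.46475798e-04, -9.99999640e-01]]), array([5.49815567e+02, 1.73963610e-02, 2.05021259e+02])) 3.323410661990593 [255.29845794 165.84161097  38.63274506] [8.79694937e+02 1.76265646e+02 3.45736570e-01] [498.45967102  24.67898192 339.81949213] [602.30514589  23.5407025  338.57198325]
wrist 0.4897135326235116
[304.4 167.6] [49.5  2.8] 10.0 [15.  25.9 42.1] [34 20 39] [23  0 74 11]
[428.8 142.1] [33.6 82.5] 67.3 [15.7 18.  42.8] [60 54 47] [141   0 101  63]
[595.4 146.7] [115.7  60. ] 4.0 [10.2 14.  15.5] [155 122  80] [304   0 117  65]
[638.6   6.3] [116.4 132.3] 4.3 [ 9.4 13.9 15.5] [162 123  82] [342 101 110 125]
[441.3   2.7] [82.6 33.9] 13.7 [16.  18.2 42.9] [77 68 59] [170 148  89  50]
[ 589.9 -133.1] [116.3  40.8] 4.3 [ 8.9 13.7 15.5] [153 121  83] [302 259  98  33]
[ 443.4 -135.8] [20.  35.5] 60.4 [11.9 24.1 38. ] [45 52 32] [208 276  34  16]
[ 597.2 -220.3] [116.2  51.3] 4.7 [ 8.7 13.7 15.4] [140 110  74] [308 329  94  34]
[ 406.5 -255.
[... 1236 characters left out ...]
.3] [84.1 33.3] 72.1 [16.6 26.9 45.2] [44 45 77] [209 134  16  27]
[640.2   3.9] [119.8 133.9] 4.4 [ 8.3 13.9 18.4] [120  86  56] [342 152  63  46]
[428.  140.9] [38.2 85.6] 68.3 [15.2 31.  45.1] [85 79 74] [267 161  32  20]
[305.9 181.3] [58.4 37. ] 10.4 [17.2 31.2 45.2] [62 40 58] [225 169  23  23]
[438.1  -1.2] [82.7 36. ] 13.6 [16.1 30.2 44.9] [78 70 64] [299 186  30  31]
[ 595.8 -181.8] [118.9 133.4] 5.0 [ 8.7 14.5 18. ] [129  96  66] [371 197  71  58]
[ 412.4 -152.7] [88.4 29.4] 11.9 [13.9 38.7 45.8] [48 62 30] [323 233  32  32]
[ 405.9 -269.1] [35.8 86.4] 68.8 [17.7 41.7 46. ] [121  39  28] [347 273  42  25]
[ 564.6 -416.4] [55.2  7. ] 0.4 [ 9.2 11.3 13.9] [54 45 34] [458 296  20  15]
```

View pics/w0.png

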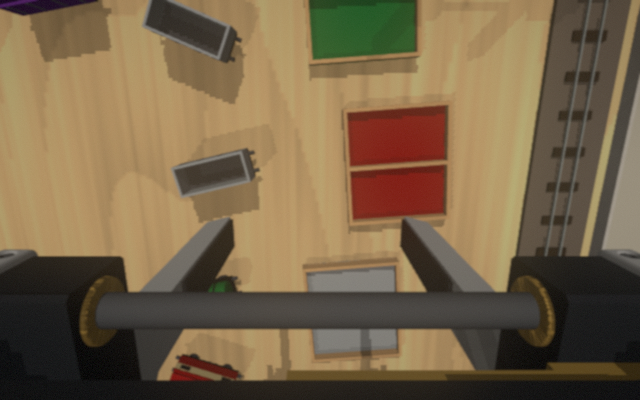

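The wrist picture shows the two grey wagons at px (190,28) and (214,172), the red tray at (397,163), the green tray at (362,25), and the grey tray at (352,310). The tanker and one van are partly hidden at (222,288) and (205,368). The three cameras agree to about 2–3 mm: the wagon rims stand at about 42 mm and the tray walls at about 14 mm.

```bash
cat > go.py <<'E'
import sys; from h import *
"go.py x y z psi_deg : turn about tool z first, then the shift in the turned tool's axes"
x,y,z,a=map(float,sys.argv[1:5]); R,t=pose()
F=Ro.from_euler('xyz',[np.pi,0,np.radians(a)]).as_matrix()
print('at',np.round(t,1),'turn',np.round(Ro.from_matrix(R.T@F).as_rotvec(),3),'shift',np.round(F.T@(np.array([x,y,z])-t),1))
E
python3 go.py 428 141 80 -22.5
python3 - <<'E'
from h import *
d=np.load('pics/w0.npz');W=d['W']
for u,v in((395,130),(395,190),(365,20),(350,300),(120,120)): print(W[v-3:v+4,u-3:u+4].reshape(-1,3).mean(0).round(1))
E
```

```text
at [549.9   0.  205.2] turn [-0.     0.     1.963] shift [-166.6  -83.6  125.2]
[635.6  44.7   4.2]
[639.4 -23.9   4.2]
[598.5 156.6   4.2]
[556.6  29.  318.1]
[nan nan nan]
```

```bash
python3 -m creep '[{"az": 0.15}, {"az": 0.3}, {"az": 0.45}, {"az": 0.6}, {"az": 0.75}]' 60 8
python3 -m creep '[{"az": 0.15}, {"az": 0.3}, {"az": 0.45}, {"az": 0.6}, {"az": 0.75}]'
python3 -m creep '[{"az": 0.15}, {"az": 0.3}, {"az": 0.463}, {"az": 0.463}, {"az": 0.463}]'
python3 -m creep '[{"x": -33, "y": -17, "z": 25}, {"x": -67, "y": -33, "z": 50}, {"x": -100, "y": -50, "z": 75}, {"x": -133, "y": -67, "z": 100}, {"x": -166.6, "y": -83.6, "z": 125.2}]'
python3 -m creep '[{}, {}]'
python3 go.py 428 141 14 -22.5
python3 - <<'E'
from h import *
p,W=shot('wrist'); cv2.imwrite('pics/w1.png',p[...,::-1])
for r in rects(p,W,zmin=33): print(*r)
E
```

```text
clock: 0.75
eef_pos: [549.9, -0.0, 205.4]
eef_rot: [-3.141, 0.0, 0.815]
wrist_force: [0.4, -0.0, 0.9]
finger_gap: 60.5
finger_force: 0.0
clock: 1.25
eef_pos: [549.9, -0.0, 205.3]
eef_rot: [-3.142, 0.0, 0.065]
wrist_force: [0.1, 0.8, -0.0]
finger_gap: 59.8
finger_force: 0.0
clock: 1.75
eef_pos: [550.0, -0.0, 205.4]
eef_rot: [3.142, 0.0, -0.389]
wrist_force: [0.5, 0.5, 0.4]
finger_gap: 59.8
finger_force: 0.0
clock: 2.25
eef_pos: [427.0, 141.8, 79.6]
eef_rot: [-3.141, -0.001, -0.388]
wrist_force: [0.5, 0.1, -0.5]
finger_gap: 60.0
finger_force: 0.0
clock: 2.45
eef_pos: [428.0, 141.3, 80.4]
eef_rot: [3.141, -0.0, -0.388]
wrist_force: [1.2, -0.2, 0.7]
finger_gap: 59.7
finger_force: 0.0
at [428.  141.3  80.4] turn [ 0.    -0.     0.005] shift [ 0.1  0.3 66.4]
[439.    2.2] [76.7 34.5] 13.4 [33.8 40.9 43.3] [92 86 77] [458  46 109 132]
[426.6 143.6] [33.7 76.8] 67.2 [34.8 41.9 43.3] [149 144 134] [291 155  51 111]
[454.9 298. ] [32.9 35.6] 15.7 [34.8 41.7 43.3] [152  50  38] [ 67 223  71  46]
[308.7 184.6] [38.5 34. ] 9.2 [33.6 39.6 43. ] [65 42 66] [294 335  62  35]
```

View pics/w1.png

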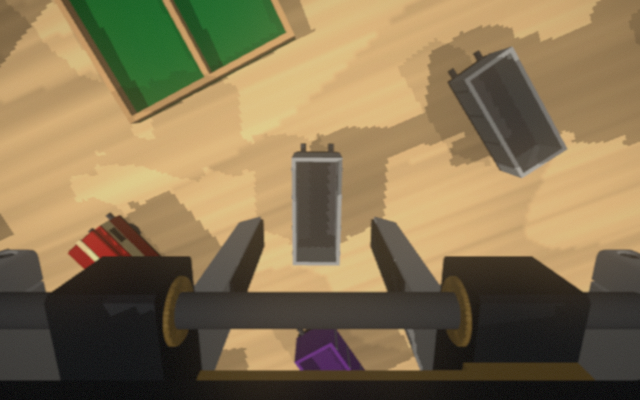

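The wagon stands lengthwise at px (317,208), square between the fingers, with its rim at 42–43 mm. Going down to grip it.

```bash
python3 -m creep '[{"x": -1.5, "y": -1, "z": 25}, {"x": -1.5, "y": -1, "z": 45}, {"x": -1.5, "y": -1, "z": 58}, {"x": -1.5, "y": -1, "z": 66}, {"x": -1.5, "y": -1, "z": 66}]'
python3 -m creep '[{}, {}, {}, {}, {}]' 25 8
python3 -m creep '[{"z": -5}, {"z": -20}, {"z": -40}, {"z": -65}, {"z": -65}]'
python3 go.py 598 -214 79 4.7
```

```text
clock: 3.0
eef_pos: [427.5, 141.9, 14.1]
eef_rot: [3.141, 0.0, -0.392]
wrist_force: [-0.4, -0.7, 1.2]
finger_gap: 60.1
finger_force: 0.0
clock: 3.5
eef_pos: [427.3, 142.5, 14.7]
eef_rot: [-3.141, -0.001, -0.392]
wrist_force: [-0.8, 0.1, 5.8]
finger_gap: 33.2
finger_force: 8.0
clock: 4.0
eef_pos: [428.3, 142.8, 81.9]
eef_rot: [-3.139, -0.004, -0.392]
wrist_force: [-0.2, -0.2, -0.8]
finger_gap: 33.0
finger_force: 8.0
at [428.3 142.8  81.9] turn [-0.002 -0.004 -0.474] shift [139.9 369.5   2.9]
```

```bash
python3 -m creep '[{"az": -0.12}, {"az": -0.24}, {"az": -0.36}, {"az": -0.474}, {"az": -0.474}]'
python3 -m creep '[{"x": 10, "y": 25}, {"x": 25, "y": 65}, {"x": 40, "y": 110}, {"x": 56, "y": 153}, {"x": 73, "y": 197}]'
python3 -m creep '[{"x": 17, "y": 43}, {"x": 33, "y": 85}, {"x": 50, "y": 125}, {"x": 60, "y": 155}, {"x": 67, "y": 172}]'
python3 -m creep '[{}, {}]'
python3 go.py 598 -214 24 4.7
python3 - <<'E'
from h import *
p,W=shot('wrist'); cv2.imwrite('pics/w2.png',p[...,::-1])
for r in rects(p,W,zmin=8): print(*r)
p,W=shot('side'); cv2.imwrite('pics/s2.png',cv2.resize(p[100:300,250:500,::-1],None,fx=3,fy=3))
E
```

```text
clock: 4.5
eef_pos: [426.6, 142.4, 78.6]
eef_rot: [3.141, 0.001, 0.084]
wrist_force: [-0.1, -0.8, -0.0]
finger_gap: 33.1
finger_force: 8.0
clock: 5.0
eef_pos: [516.1, -49.7, 78.8]
eef_rot: [-3.141, 0.001, 0.078]
wrist_force: [0.0, 0.6, -1.0]
finger_gap: 33.0
finger_force: 8.0
clock: 5.5
eef_pos: [596.8, -216.2, 78.2]
eef_rot: [-3.141, 0.001, 0.076]
wrist_force: [-1.2, 0.6, -0.7]
finger_gap: 33.2
finger_force: 8.0
clock: 5.7
eef_pos: [596.2, -213.5, 78.4]
eef_rot: [-3.141, 0.001, 0.079]
wrist_force: [-0.3, 0.4, -0.6]
finger_gap: 32.9
finger_force: 8.0
at [ 596.2 -213.5   78.4] turn [-0.001  0.001 -0.003] shift [ 1.8  0.7 54.4]
[640.7 -14.3] [116.8  92.7] 3.7 [ 8.7 13.5 15.2] [166 122  81] [  0  30 123 169]
[ 599.8 -178.7] [104.8 132.6] 4.9 [ 9.7 14.  15.4] [184 145 102] [177 120 187 136]
[ 564.4 -415. ] [10.  54.8] 89.9 [ 8.5 10.1 11.4] [88 78 64] [554 224  30  64]
[444.3 -12.8] [55.7  4.4] 14.0 [10.5 16.8 23.7] [53 49 44] [ 54 329  27  51]
```

View pics/w2.png

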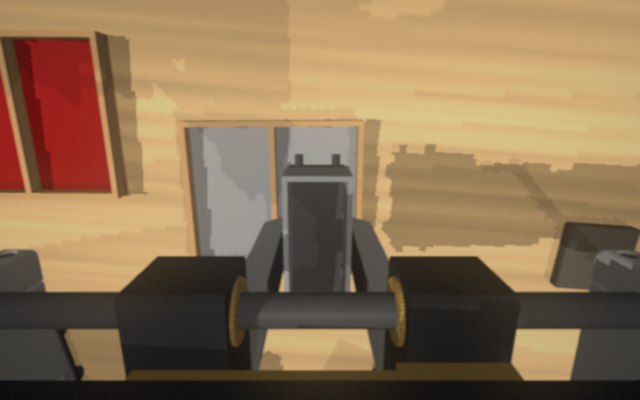

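The wagon hangs level at px (315,235) over the right-hand grey bay (rib at px 275, right wall at px 362). Lowering in two stages.

```bash
python3 -m creep '[{"x": 1, "y": 0.5, "z": 20}, {"x": 1.8, "y": 0.7, "z": 38}, {"x": 1.8, "y": 0.7, "z": 50}, {"x": 1.8, "y": 0.7, "z": 57}, {"x": 1.8, "y": 0.7, "z": 57}]'
python3 -m creep '[{"z": 0.5}, {"z": 1}, {"z": 1.5}, {"z": 2}, {"z": 2}]'
python3 -m creep '[{"z": 0.5}, {"z": 0.5}, {"z": 1}, {"z": 1}]'
```

```text
clock: 6.3
eef_pos: [598.2, -213.9, 21.6]
eef_rot: [-3.141, 0.001, 0.082]
wrist_force: [-0.2, -0.1, -0.6]
finger_gap: 33.0
finger_force: 8.0
clock: 6.8
eef_pos: [598.6, -214.5, 20.4]
eef_rot: [3.142, -0.0, 0.082]
wrist_force: [0.4, -0.3, -0.4]
finger_gap: 32.8
finger_force: 8.0
clock: 7.2
eef_pos: [598.5, -214.4, 19.2]
eef_rot: [-3.142, 0.0, 0.082]
wrist_force: [0.2, 0.2, -0.9]
finger_gap: 33.0
finger_force: 8.0
```

```bash
python3 -m creep '[{"z": 0.3}, {"z": 0.3}, {"z": 0.5}, {"z": 0.5}, {"z": 0.5}]'
python3 -m creep '[{"z": 0.3}, {"z": 0.3}, {"z": 0.3}, {"z": 0.3}]'
```

```text
clock: 7.7
eef_pos: [598.5, -214.5, 18.7]
eef_rot: [3.142, -0.0, 0.082]
wrist_force: [-0.2, 0.8, 0.1]
finger_gap: 33.0
finger_force: 8.0
clock: 8.1
eef_pos: [598.6, -214.5, 18.7]
eef_rot: [3.142, -0.0, 0.082]
wrist_force: [-1.9, 2.1, 6.5]
finger_gap: 33.0
finger_force: 8.0
```

```bash
python3 -m creep '[{}, {}, {}, {}]' 46
python3 -m creep '[{"z": -8}, {"z": -25}, {"z": -45}, {"z": -62}, {"z": -62}]'
python3 go.py 440.5 1.8 80 13.3
python3 - <<'E'
from h import *
p,W=shot('wrist'); cv2.imwrite('pics/w3.png',p[...,::-1])
for r in rects(p,W,zmin=30): print(*r)
E
```

```text
clock: 8.5
eef_pos: [598.5, -214.5, 18.3]
eef_rot: [-3.142, 0.0, 0.082]
wrist_force: [0.4, -0.2, 0.5]
finger_gap: 45.9
finger_force: 0.0
clock: 9.0
eef_pos: [599.9, -215.0, 84.4]
eef_rot: [3.139, -0.005, 0.082]
wrist_force: [0.4, 0.2, 0.5]
finger_gap: 45.9
finger_force: 0.0
at [ 599.9 -215.    84.4] turn [ 0.003 -0.005 -0.15 ] shift [-105.3 -247.7    4.4]
[ 598. -213.] [76.4 33.8] 4.6 [32.2 45.6 47.3] [129 127 120] [290 155  52 111]
```

View pics/w3.png

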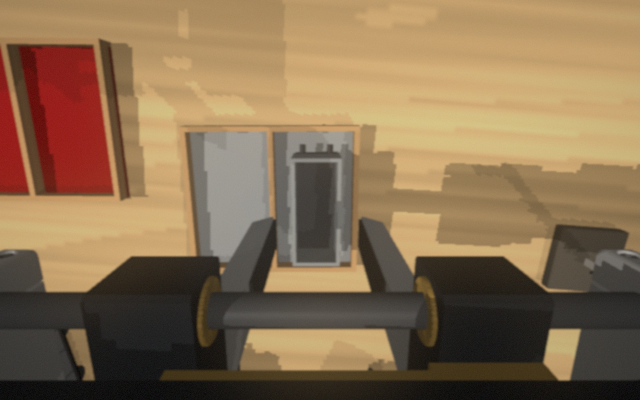

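The first wagon stands in the right-hand grey bay at px (317,212), clear of the walls, with its rim at 46–47 mm as it should be. Next is the second wagon.

```bash
python3 -m creep '[{"az": -0.08}, {"az": -0.15}, {"az": -0.15}]' 60
python3 -m creep '[{"x": -15, "y": -35}, {"x": -33, "y": -78}, {"x": -52, "y": -122}, {"x": -70, "y": -166}, {"x": -86, "y": -203}]'
python3 -m creep '[{"x": -12, "y": -28}, {"x": -19, "y": -44}, {"x": -19, "y": -44}, {"x": -19, "y": -44}, {"x": -19, "y": -44}]'
python3 go.py 440.5 1.5 14.2 13.3
python3 - <<'E'
from h import *
p,W=shot('wrist')
for r in rects(p,W,zmin=30): print(*r)
E
```

```text
clock: 9.35
eef_pos: [598.2, -214.3, 79.8]
eef_rot: [-3.141, 0.001, 0.233]
wrist_force: [-0.2, 0.0, -0.6]
finger_gap: 59.8
finger_force: 0.0
clock: 9.85
eef_pos: [466.4, -35.1, 80.1]
eef_rot: [-3.141, 0.001, 0.23]
wrist_force: [1.6, 0.8, 0.6]
finger_gap: 60.2
finger_force: 0.0
clock: 10.35
eef_pos: [440.3, 1.0, 80.4]
eef_rot: [3.141, -0.0, 0.231]
wrist_force: [-0.3, -0.5, 0.4]
finger_gap: 59.9
finger_force: 0.0
at [440.3   1.   80.4] turn [ 0.    -0.    -0.002] shift [ 0.3 -0.4 66.2]
[439.    2.1] [76.3 33.7] 13.6 [32.  41.7 43.3] [127 123 114] [291 155  52 110]
[ 442.3 -141.5] [ 9.9 29.6] 21.1 [30.7 37.4 42.2] [41 54 27] [490 242  43  14]
```

```bash
python3 -m creep '[{"x": -0.5, "y": -0.4, "z": 25}, {"x": -0.5, "y": -0.4, "z": 45}, {"x": -0.5, "y": -0.4, "z": 58}, {"x": -0.5, "y": -0.4, "z": 66.2}, {"x": -0.5, "y": -0.4, "z": 66.2}]'
python3 -m creep '[{}, {}, {}, {}, {}]' 25 8
python3 -m creep '[{"z": -5}, {"z": -20}, {"z": -40}, {"z": -65}, {"z": -65}]'
python3 -m creep '[{"az": 0.07}, {"az": 0.15}, {"az": 0.15}, {"az": 0.15}]'
python3 go.py 592.7 -150 79.2 4.7
```

```text
clock: 10.9
eef_pos: [438.8, 1.7, 13.4]
eef_rot: [-3.141, 0.002, 0.231]
wrist_force: [-0.1, 0.1, 0.6]
finger_gap: 60.3
finger_force: 0.0
clock: 11.4
eef_pos: [439.3, 2.1, 14.7]
eef_rot: [3.141, -0.001, 0.232]
wrist_force: [0.1, -1.1, 4.3]
finger_gap: 33.0
finger_force: 8.0
clock: 11.9
eef_pos: [440.4, 2.0, 81.9]
eef_rot: [3.14, -0.004, 0.232]
wrist_force: [0.1, -0.3, -1.0]
finger_gap: 33.0
finger_force: 8.0
clock: 12.3
eef_pos: [438.7, 2.1, 78.8]
eef_rot: [-3.142, 0.001, 0.084]
wrist_force: [0.3, -0.1, 0.3]
finger_gap: 33.0
finger_force: 8.0
at [438.7   2.1  78.8] turn [-0.     0.001  0.002] shift [141.  164.2  -0.4]
```

```bash
python3 -m creep '[{"x": 20, "y": 25}, {"x": 52, "y": 60}, {"x": 84, "y": 98}, {"x": 114, "y": 133}, {"x": 141, "y": 164.2}]'
python3 -m creep '[{}, {}, {"z": 20}, {"z": 40}, {"z": 50}]'
python3 -m creep '[{"z": 4}, {"z": 7}, {"z": 8}, {"z": 9}, {"z": 9}]'
python3 -m creep '[{"z": 0.3}, {"z": 0.6}, {"z": 1}, {"z": 1}, {"z": 1}]'
python3 go.py 592.7 -150 18.6 4.7
```

```text
clock: 12.8
eef_pos: [594.0, -151.8, 78.6]
eef_rot: [-3.141, 0.0, 0.084]
wrist_force: [-0.1, -0.0, -0.9]
finger_gap: 32.9
finger_force: 8.0
clock: 13.3
eef_pos: [591.6, -148.8, 27.8]
eef_rot: [-3.141, 0.002, 0.084]
wrist_force: [0.5, 0.4, -0.0]
finger_gap: 33.0
finger_force: 8.0
clock: 13.8
eef_pos: [593.1, -150.1, 20.6]
eef_rot: [3.141, -0.001, 0.082]
wrist_force: [0.3, -0.1, -0.7]
finger_gap: 33.0
finger_force: 8.0
clock: 14.3
eef_pos: [593.0, -150.0, 19.2]
eef_rot: [-3.142, 0.0, 0.082]
wrist_force: [-0.7, 0.6, -0.7]
finger_gap: 32.5
finger_force: 8.0
at [ 593.  -150.    19.2] turn [-0.  0. -0.] shift [-0.2 -0.1  0.6]
```

Same touch-down as before, then on to the van at (435, 288).

```bash
python3 -m creep '[{"z": 0.3}, {"z": 0.5}, {"z": 0.7}, {"z": 0.7}]'
python3 -m creep '[{}, {}, {}, {}]' 46
python3 -m creep '[{"z": -8}, {"z": -25}, {"z": -45}, {"z": -62}, {"z": -62}]'
python3 -m creep '[{"az": -0.1}, {"az": -0.22}, {"az": -0.22}, {"az": -0.22}]' 60
python3 go.py 435 288.4 80 17.3
python3 - <<'E'
from h import *
p,W=shot('wrist')
for r in rects(p,W,zmin=30): print(*r)
E
```

```text
clock: 14.7
eef_pos: [593.0, -150.0, 18.7]
eef_rot: [3.142, -0.0, 0.082]
wrist_force: [-1.4, 0.1, 3.3]
finger_gap: 32.5
finger_force: 8.0
clock: 15.1
eef_pos: [592.9, -150.0, 18.5]
eef_rot: [-3.142, 0.0, 0.082]
wrist_force: [-0.4, -0.5, -0.6]
finger_gap: 45.9
finger_force: 0.0
clock: 15.6
eef_pos: [594.2, -150.4, 83.4]
eef_rot: [3.14, -0.004, 0.082]
wrist_force: [-0.1, 0.6, 0.1]
finger_gap: 46.1
finger_force: 0.0
clock: 16.0
eef_pos: [592.7, -150.0, 80.0]
eef_rot: [-3.141, 0.001, 0.298]
wrist_force: [-0.2, -0.3, -0.4]
finger_gap: 59.8
finger_force: 0.0
at [ 592.7 -150.    80. ] turn [-0.     0.001 -0.004] shift [ -20.3 -465.4    0. ]
[ 592.  -148.6] [76.8 34. ] 4.8 [32.1 45.6 47.2] [133 130 122] [282 150  73 120]
[ 607.  -211.9] [58.4 34.5] 3.8 [31.5 42.8 47.1] [110 107 101] [384 169  68  96]
[ 562.4 -200.2] [12.   5.6] 38.2 [32.4 43.6 47.5] [115 112 106] [370 256  13  25]
```

```bash
python3 -m creep '[{"x": -1, "y": -35}, {"x": -3, "y": -83}, {"x": -5, "y": -131}, {"x": -8, "y": -180}, {"x": -10, "y": -228}]'
python3 -m creep '[{"x": -2, "y": -48}, {"x": -4, "y": -96}, {"x": -6, "y": -145}, {"x": -8, "y": -193}, {"x": -10, "y": -237}]'
python3 -m creep '[{}, {}, {}]'
python3 go.py 435 288.4 14.2 17.3
python3 - <<'E'
from h import *
p,W=shot('wrist'); cv2.imwrite('pics/w4.png',p[...,::-1])
for r in rects(p,W,zmin=30): print(*r)
E
```

```text
clock: 16.55
eef_pos: [514.6, 66.3, 80.5]
eef_rot: [-3.142, -0.0, 0.299]
wrist_force: [0.9, 0.5, 0.7]
finger_gap: 60.1
finger_force: 0.0
clock: 17.05
eef_pos: [434.6, 289.9, 80.6]
eef_rot: [-3.141, -0.0, 0.299]
wrist_force: [1.5, 0.6, 0.2]
finger_gap: 60.0
finger_force: 0.0
clock: 17.35
eef_pos: [436.0, 287.1, 80.4]
eef_rot: [3.141, 0.0, 0.3]
wrist_force: [1.2, 0.4, -0.8]
finger_gap: 59.9
finger_force: 0.0
at [436.  287.1  80.4] turn [ 0.     0.    -0.002] shift [-0.6 -1.5 66.2]
[433.4 291.7] [77.7 33.9] 17.1 [37.5 42.  43.5] [151  52  37] [286 155  51 112]
[309.  312.9] [26.2 35.4] 80.3 [30.8 38.5 43.1] [37 45 65] [216 329  46  41]
[326.4 188.4] [ 5.2 33.1] 16.8 [30.2 31.9 35. ] [54 33 54] [375 364  42   6]
```

View pics/w4.png

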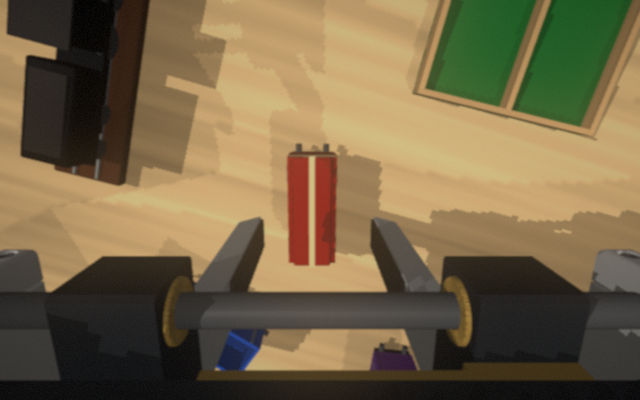

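The van's ridge runs through px x=312. The reference for a centred vehicle is 317, so shift tool y by −3.4 mm. Blue and purple wagons are well behind it.

```bash
python3 -m creep '[{"x": -0.5, "y": -3.4, "z": 25}, {"x": -0.5, "y": -3.4, "z": 45}, {"x": -0.5, "y": -3.4, "z": 58}, {"x": -0.5, "y": -3.4, "z": 67.4}, {"x": -0.5, "y": -3.4, "z": 67.4}]'
python3 -m creep '[{}, {}, {}, {}, {}]' 25 8
python3 -m creep '[{"z": -5}, {"z": -20}, {"z": -40}, {"z": -66}, {"z": -66}]'
python3 -m creep '[{"az": 0.1}, {"az": 0.225}, {"az": 0.225}, {"az": 0.225}]'
python3 go.py 636.5 37 79.2 4.3
```

```text
clock: 17.9
eef_pos: [434.0, 290.5, 12.3]
eef_rot: [3.141, 0.001, 0.301]
wrist_force: [0.4, -0.9, -0.4]
finger_gap: 60.0
finger_force: 0.0
clock: 18.4
eef_pos: [434.4, 291.2, 13.6]
eef_rot: [-3.141, -0.001, 0.302]
wrist_force: [-0.5, -0.8, 4.4]
finger_gap: 33.1
finger_force: 8.0
clock: 18.9
eef_pos: [435.4, 291.9, 82.3]
eef_rot: [-3.14, -0.005, 0.302]
wrist_force: [-0.4, -0.2, -0.6]
finger_gap: 32.8
finger_force: 8.0
clock: 19.3
eef_pos: [433.9, 291.0, 78.6]
eef_rot: [3.141, 0.001, 0.08]
wrist_force: [-0.4, 0.6, -1.2]
finger_gap: 32.5
finger_force: 8.0
at [433.9 291.   78.6] turn [0.    0.001 0.005] shift [183.  268.5  -0.6]
```

```bash
python3 -m creep '[{"x": 18, "y": 26}, {"x": 42, "y": 62}, {"x": 67, "y": 99}, {"x": 93, "y": 136}, {"x": 118, "y": 173}]'
python3 -m creep '[{"x": 22, "y": 33}, {"x": 43, "y": 63}, {"x": 57, "y": 84}, {"x": 65, "y": 95.5}, {"x": 65, "y": 95.5}]'
python3 -m creep '[{}, {}, {"z": 18}, {"z": 36}, {"z": 48}]'
python3 -m creep '[{"z": 5}, {"z": 9}, {"z": 11}, {"z": 11}, {"z": 11}]'
python3 go.py 636.5 37 17.4 4.3
```

```text
clock: 19.8
eef_pos: [565.9, 126.1, 78.9]
eef_rot: [3.142, 0.0, 0.08]
wrist_force: [-0.0, 0.6, -0.3]
finger_gap: 32.9
finger_force: 8.0
clock: 20.3
eef_pos: [637.5, 36.5, 78.6]
eef_rot: [-3.142, 0.0, 0.077]
wrist_force: [-1.3, 0.0, -0.3]
finger_gap: 32.9
finger_force: 8.0
clock: 20.8
eef_pos: [636.4, 38.4, 30.1]
eef_rot: [-3.141, 0.001, 0.078]
wrist_force: [0.4, -0.7, -0.6]
finger_gap: 33.1
finger_force: 8.0
clock: 21.3
eef_pos: [637.5, 37.4, 20.7]
eef_rot: [3.142, -0.001, 0.077]
wrist_force: [-0.7, -0.6, -0.8]
finger_gap: 32.9
finger_force: 8.0
at [637.5  37.4  20.7] turn [ 0.    -0.001  0.002] shift [-1.   0.3  3.3]
```

```bash
python3 -m creep '[{"z": 0.5}, {"z": 1}, {"z": 1.5}, {"z": 1.8}, {"z": 1.8}]'
python3 -m creep '[{"z": 0.2}, {"z": 0.4}, {"z": 0.6}, {"z": 0.6}]'
python3 -m creep '[{"z": 0.2}, {"z": 0.4}, {"z": 0.4}]'
```

```text
clock: 21.8
eef_pos: [637.2, 37.5, 18.3]
eef_rot: [-3.142, 0.0, 0.077]
wrist_force: [0.1, -0.8, -0.8]
finger_gap: 32.6
finger_force: 8.0
clock: 22.2
eef_pos: [637.2, 37.4, 17.7]
eef_rot: [-3.142, 0.0, 0.077]
wrist_force: [-0.5, 0.5, -0.9]
finger_gap: 32.5
finger_force: 8.0
clock: 22.5
eef_pos: [637.2, 37.4, 17.6]
eef_rot: [-3.142, -0.0, 0.077]
wrist_force: [-4.4, 0.8, 3.4]
finger_gap: 32.8
finger_force: 8.0
```

```bash
python3 -m creep '[{}, {}, {}, {}]' 46
python3 -m creep '[{"z": -8}, {"z": -25}, {"z": -45}, {"z": -63}, {"z": -63}]'
python3 - <<'E'
from h import *
p,W=shot('wrist')
for r in rects(p,W,zmin=30): print(*r)
E
python3 -m creep '[{"az": 0.12}, {"az": 0.25}, {"az": 0.38}, {"az": 0.435}, {"az": 0.435}]' 60
python3 go.py 406 -269.7 80 -20.5
```

```text
clock: 22.9
eef_pos: [637.2, 37.5, 17.3]
eef_rot: [-3.142, 0.0, 0.077]
wrist_force: [0.3, -0.1, -0.5]
finger_gap: 46.2
finger_force: 0.0
clock: 23.4
eef_pos: [638.8, 37.5, 84.4]
eef_rot: [3.141, -0.006, 0.077]
wrist_force: [0.2, 1.1, 0.6]
finger_gap: 46.1
finger_force: 0.0
[635.7  38.7] [77.4 33.8] 4.3 [41.5 46.  47.5] [169  45  34] [292 157  50 112]
[ 629.3 -193.8] [ 5.8 12.9] 78.6 [30.4 33.7 38.6] [65 64 60] [627 233  13  20]
[ 608.2 -146. ] [46.6 35.1] 1.3 [31.  39.1 46.8] [100  99  94] [535 234  71  58]
[ 556.3 -153. ] [ 4.3 27.4] 8.2 [38.8 43.7 47. ] [75 74 70] [548 329  32  10]
clock: 23.95
eef_pos: [636.8, 37.5, 79.6]
eef_rot: [3.141, 0.001, -0.359]
wrist_force: [0.6, 0.4, -0.3]
finger_gap: 59.9
finger_force: 0.0
at [636.8  37.5  79.6] turn [ 0.     0.001 -0.001] shift [-108.6  368.5   -0.4]
```

```bash
python3 -m creep '[{"x": -8, "y": 28}, {"x": -20, "y": 68}, {"x": -33, "y": 113}, {"x": -47, "y": 158}, {"x": -60, "y": 203}]'
python3 -m creep '[{"x": -13, "y": 45}, {"x": -26, "y": 89}, {"x": -38, "y": 131}, {"x": -48, "y": 165.5}, {"x": -48.6, "y": 165.5}]'
python3 -m creep '[{}, {}, {}]'
python3 go.py 406 -269.7 13 -20.5
python3 - <<'E'
from h import *
p,W=shot('wrist'); cv2.imwrite('pics/w5.png',p[...,::-1])
for r in rects(p,W,zmin=30): print(*r)
E
```

```text
clock: 24.45
eef_pos: [508.3, -132.7, 80.0]
eef_rot: [3.142, 0.001, -0.356]
wrist_force: [0.4, -0.7, 1.2]
finger_gap: 59.9
finger_force: 0.0
clock: 24.95
eef_pos: [404.2, -272.1, 80.2]
eef_rot: [3.141, 0.0, -0.36]
wrist_force: [0.4, -0.2, 0.6]
finger_gap: 59.6
finger_force: 0.0
clock: 25.25
eef_pos: [406.9, -268.7, 80.2]
eef_rot: [-3.141, 0.0, -0.356]
wrist_force: [-0.1, -0.2, 0.1]
finger_gap: 60.0
finger_force: 0.0
at [ 406.9 -268.7   80.2] turn [-0.     0.     0.002] shift [-0.5  1.2 67.2]
[ 575.4 -151. ] [44.6 35.4] 1.7 [31.1 40.2 46.9] [61 60 58] [ 0  0 89 71]
[ 560.8 -212.8] [31.8 13.3] 69.3 [31.2 40.5 47.1] [65 64 60] [106   0  66  24]
[ 404.8 -267.4] [34.1 77.8] 70.2 [37.5 42.  43.5] [151  50  36] [292 155  51 113]
[ 423.4 -148.7] [46.4 27.7] 13.3 [31.2 39.3 42.7] [53 86 42] [117 207  73  50]
[ 392.8 -167.9] [ 4.8 16.1] 83.1 [30.6 33.9 38.8] [34 57 27] [191 260  12  25]
```

View pics/w5.png

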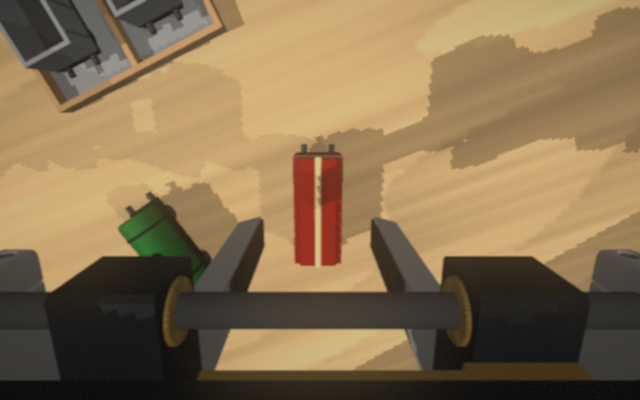

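The van is centred at px (317,210). The tanker's nearest edge at px x≈208 is clear of the left finger.

```bash
python3 -m creep '[{"x": -0.5, "y": 0.3, "z": 25}, {"x": -0.5, "y": 0.3, "z": 45}, {"x": -0.5, "y": 0.3, "z": 58}, {"x": -0.5, "y": 0.3, "z": 67.2}, {"x": -0.5, "y": 0.3, "z": 67.2}]'
python3 -m creep '[{}, {}, {}, {}, {}]' 25 8
python3 -m creep '[{"z": -5}, {"z": -20}, {"z": -40}, {"z": -66}, {"z": -66}]'
python3 -m creep '[{"az": -0.12}, {"az": -0.25}, {"az": -0.38}, {"az": -0.435}, {"az": -0.435}]'
python3 go.py 641 -27 79.2 4.3
```

```text
clock: 25.8
eef_pos: [405.6, -269.3, 12.4]
eef_rot: [-3.141, 0.001, -0.358]
wrist_force: [-0.5, 0.8, 0.5]
finger_gap: 59.6
finger_force: 0.0
clock: 26.3
eef_pos: [406.0, -269.9, 13.6]
eef_rot: [3.141, -0.001, -0.358]
wrist_force: [-0.3, 1.1, 4.0]
finger_gap: 32.8
finger_force: 8.0
clock: 26.8
eef_pos: [406.9, -270.6, 82.1]
eef_rot: [3.14, -0.005, -0.358]
wrist_force: [0.5, 0.1, -1.4]
finger_gap: 33.2
finger_force: 8.0
clock: 27.3
eef_pos: [405.4, -269.5, 78.4]
eef_rot: [-3.141, 0.001, 0.078]
wrist_force: [0.0, -0.4, -0.5]
finger_gap: 33.2
finger_force: 8.0
at [ 405.4 -269.5   78.4] turn [-0.001  0.001  0.003] shift [ 253.1 -224.1   -0.8]
```

```bash
python3 -m creep '[{"x": 22, "y": -20}, {"x": 55, "y": -49}, {"x": 88, "y": -78}, {"x": 121, "y": -107}, {"x": 155, "y": -137}]'
python3 -m creep '[{"x": 33, "y": -29}, {"x": 63, "y": -56}, {"x": 87, "y": -77}, {"x": 97.6, "y": -87}, {"x": 97.6, "y": -87}]'
python3 -m creep '[{}, {}, {"z": 18}, {"z": 36}, {"z": 48}]'
python3 -m creep '[{"z": 5}, {"z": 9}, {"z": 11}, {"z": 11}, {"z": 11}]'
python3 -m creep '[{"z": 0.5}, {"z": 1}, {"z": 1.5}, {"z": 1.8}, {"z": 1.8}]'
python3 go.py 641 -27 17.4 4.3
```

```text
clock: 27.8
eef_pos: [550.6, -119.8, 78.6]
eef_rot: [-3.141, 0.001, 0.074]
wrist_force: [-0.2, -1.2, -0.9]
finger_gap: 33.0
finger_force: 8.0
clock: 28.3
eef_pos: [640.8, -25.5, 78.0]
eef_rot: [-3.141, 0.001, 0.077]
wrist_force: [0.0, -0.0, -0.7]
finger_gap: 33.0
finger_force: 8.0
clock: 28.8
eef_pos: [639.6, -27.8, 30.1]
eef_rot: [-3.141, 0.001, 0.075]
wrist_force: [0.1, -0.1, -1.1]
finger_gap: 32.6
finger_force: 8.0
clock: 29.3
eef_pos: [640.7, -27.0, 20.7]
eef_rot: [3.141, -0.001, 0.077]
wrist_force: [-0.1, -0.1, -0.1]
finger_gap: 33.0
finger_force: 8.0
clock: 29.8
eef_pos: [640.4, -27.0, 18.3]
eef_rot: [-3.142, 0.0, 0.077]
wrist_force: [-0.2, -0.1, -1.1]
finger_gap: 33.0
finger_force: 8.0
at [640.4 -27.   18.3] turn [-0.     0.     0.002] shift [0.6 0.1 0.9]
```

```bash
python3 -m creep '[{"z": 0.2}, {"z": 0.4}, {"z": 0.6}, {"z": 0.8}, {"z": 0.9}]'
python3 -m creep '[{}, {}]'
```

```text
clock: 30.3
eef_pos: [640.4, -27.0, 17.7]
eef_rot: [3.142, -0.0, 0.077]
wrist_force: [-2.9, -0.6, 3.4]
finger_gap: 32.8
finger_force: 8.0
clock: 30.5
eef_pos: [640.4, -27.0, 17.6]
eef_rot: [3.142, -0.0, 0.077]
wrist_force: [-2.3, -0.0, 3.6]
finger_gap: 33.0
finger_force: 8.0
```

```bash
python3 -m creep '[{}, {}, {}, {}]' 46
python3 -m creep '[{"z": -8}, {"z": -25}, {"z": -45}, {"z": -63}, {"z": -63}]'
python3 -m creep '[{"az": -0.1}, {"az": -0.15}, {"az": -0.15}]' 60
python3 - <<'E'
from h import *
p,W=shot('wrist')
for r in rects(p,W,zmin=30): print(*r)
E
python3 go.py 413 -152 80 13
```

```text
clock: 30.9
eef_pos: [640.4, -27.0, 17.3]
eef_rot: [-3.142, 0.0, 0.077]
wrist_force: [-0.6, 0.7, -0.3]
finger_gap: 46.0
finger_force: 0.0
clock: 31.4
eef_pos: [642.0, -27.1, 84.5]
eef_rot: [3.141, -0.006, 0.077]
wrist_force: [0.1, 0.3, -0.3]
finger_gap: 46.1
finger_force: 0.0
clock: 31.7
eef_pos: [640.3, -27.0, 80.3]
eef_rot: [-3.142, 0.0, 0.228]
wrist_force: [-0.1, 0.0, 0.1]
finger_gap: 60.0
finger_force: 0.0
[635.4  38.7] [78.4 34. ] 3.9 [39.9 46.  47.5] [160  49  36] [193 135  63 119]
[638.8 -25.6] [77.9 34.1] 4.4 [41.5 46.  47.4] [161  43  32] [285 152  66 117]
[ 628.7 -138.5] [ 3.1 19.7] 6.3 [30.5 32.4 36.2] [76 72 66] [451 251  27   5]
[ 635.3 -213.6] [31.6 12.7] 69.0 [31.1 40.  47. ] [74 72 67] [542 263  51  29]
at [640.3 -27.   80.3] turn [-0.     0.    -0.001] shift [-249.6   70.7    0.3]
```

```bash
python3 -m creep '[{"x": -35, "y": 10}, {"x": -80, "y": 22.5}, {"x": -125, "y": 35}, {"x": -168, "y": 47.5}, {"x": -208, "y": 59}]'
python3 -m creep '[{"x": -29, "y": 8}, {"x": -41.6, "y": 11.7}, {"x": -41.6, "y": 11.7}, {"x": -41.6, "y": 11.7}, {"x": -41.6, "y": 11.7}]'
python3 go.py 413 -152 13 13
python3 - <<'E'
from h import *
p,W=shot('wrist'); cv2.imwrite('pics/w6.png',p[...,::-1])
for r in rects(p,W,zmin=30): print(*r)
E
```

```text
clock: 32.25
eef_pos: [449.2, -131.8, 80.4]
eef_rot: [3.142, -0.0, 0.225]
wrist_force: [0.1, -1.3, -0.0]
finger_gap: 59.9
finger_force: 0.0
clock: 32.75
eef_pos: [414.1, -151.6, 80.4]
eef_rot: [3.142, -0.0, 0.227]
wrist_force: [0.2, 0.2, 0.4]
finger_gap: 59.9
finger_force: 0.0
at [ 414.1 -151.6   80.4] turn [ 0. -0.  0.] shift [-1.1  0.2 67.4]
[ 561.  -215.9] [ 3.3 33.7] 4.8 [31.  38.9 46.9] [65 62 56] [448   0  68  13]
[ 411.5 -149.5] [70.1 29.3] 12.9 [32.3 40.1 45.1] [55 88 42] [294 160  43 101]
```

View pics/w6.png

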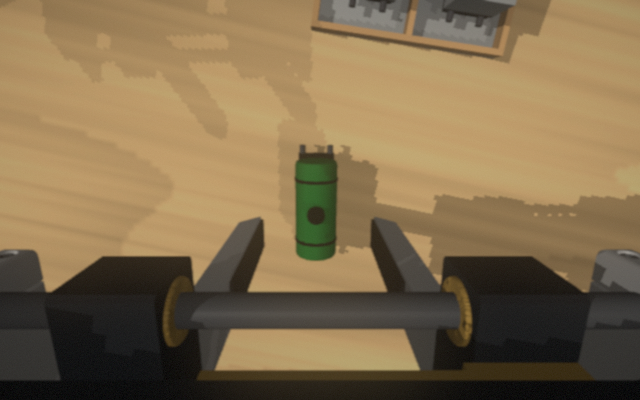

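The tanker is centred at px (316,210), its top is at 45 mm, and it matches the heading.

```bash
python3 -m creep '[{"x": -1.2, "y": -0.5, "z": 25}, {"x": -1.2, "y": -0.5, "z": 45}, {"x": -1.2, "y": -0.5, "z": 58}, {"x": -1.2, "y": -0.5, "z": 68}, {"x": -1.2, "y": -0.5, "z": 68}]'
python3 -m creep '[{}, {}, {}, {}, {}]' 22 8
python3 -m creep '[{"z": -5}, {"z": -20}, {"z": -40}, {"z": -66}, {"z": -66}]'
python3 -m creep '[{"az": 0.08}, {"az": 0.155}, {"az": 0.155}, {"az": 0.155}]'
python3 go.py 596.8 148.4 78.6 4.1
python3 - <<'E'
from h import *
p,W=shot('wrist'); cv2.imwrite('pics/w7.png',p[...,::-1])
E
```

```text
clock: 33.3
eef_pos: [411.6, -151.3, 11.4]
eef_rot: [-3.14, 0.002, 0.227]
wrist_force: [0.1, -1.0, 0.8]
finger_gap: 59.7
finger_force: 0.0
clock: 33.8
eef_pos: [412.0, -151.9, 12.8]
eef_rot: [3.141, -0.001, 0.227]
wrist_force: [0.4, 0.2, 2.3]
finger_gap: 29.6
finger_force: 8.0
clock: 34.3
eef_pos: [413.2, -152.4, 81.3]
eef_rot: [3.139, -0.004, 0.227]
wrist_force: [0.4, 0.1, -1.0]
finger_gap: 29.8
finger_force: 8.0
clock: 34.7
eef_pos: [411.6, -151.7, 78.1]
eef_rot: [-3.141, 0.001, 0.074]
wrist_force: [0.4, 0.7, -0.6]
finger_gap: 30.2
finger_force: 8.0
at [ 411.6 -151.7   78.1] turn [-0.     0.001  0.002] shift [ 206.2 -286.1   -0.5]
```

View pics/w7.png

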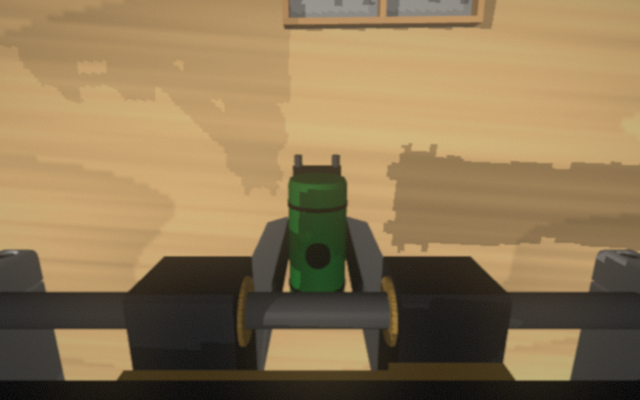

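The tanker hangs straight in the fingers at px (317,230), with its cap at px (317,255). Carrying it to the nearer green bay.

```bash
python3 -m creep '[{"x": 16, "y": -22}, {"x": 40, "y": -56}, {"x": 66, "y": -92}, {"x": 92, "y": -128}, {"x": 118, "y": -164}]'
python3 -m creep '[{"x": 26, "y": -36}, {"x": 50, "y": -69}, {"x": 72, "y": -99}, {"x": 88.2, "y": -122.1}, {"x": 88.2, "y": -122.1}]'
python3 -m creep '[{}, {}, {"z": 18}, {"z": 36}, {"z": 48}]'
python3 -m creep '[{"z": 5}, {"z": 9}, {"z": 11}, {"z": 11}, {"z": 11}]'
python3 -m creep '[{"z": 0.5}, {"z": 1}, {"z": 1.5}, {"z": 1.8}, {"z": 1.8}]'
python3 go.py 596.8 148.4 16.6 4.3
```

```text
clock: 35.25
eef_pos: [518.4, 22.0, 78.3]
eef_rot: [3.142, 0.0, 0.073]
wrist_force: [0.3, -1.3, -0.9]
finger_gap: 29.7
finger_force: 8.0
clock: 35.75
eef_pos: [597.7, 151.0, 77.7]
eef_rot: [-3.141, 0.0, 0.076]
wrist_force: [-0.0, -0.4, -0.7]
finger_gap: 29.4
finger_force: 8.0
clock: 36.25
eef_pos: [596.4, 147.4, 29.4]
eef_rot: [3.141, 0.001, 0.071]
wrist_force: [-0.5, 0.8, -1.0]
finger_gap: 29.7
finger_force: 8.0
clock: 36.75
eef_pos: [597.2, 148.4, 20.0]
eef_rot: [-3.142, -0.001, 0.072]
wrist_force: [0.1, 0.1, -0.4]
finger_gap: 29.7
finger_force: 8.0
clock: 37.25
eef_pos: [596.9, 148.4, 17.6]
eef_rot: [-3.142, 0.0, 0.072]
wrist_force: [-0.3, 0.5, -1.3]
finger_gap: 29.8
finger_force: 8.0
at [596.9 148.4  17.6] turn [-0.     0.    -0.003] shift [-0.1 -0.   1. ]
```

```bash
python3 -m creep '[{"z": 0.2}, {"z": 0.4}, {"z": 0.6}, {"z": 0.8}, {"z": 0.8}]'
python3 -m creep '[{"z": 0.2}, {"z": 0.2}, {"z": 0.2}]'
```

```text
clock: 37.75
eef_pos: [597.0, 148.4, 16.9]
eef_rot: [3.142, -0.0, 0.072]
wrist_force: [-0.9, 0.8, 0.2]
finger_gap: 29.3
finger_force: 8.0
clock: 38.05
eef_pos: [597.0, 148.4, 16.8]
eef_rot: [-3.142, -0.0, 0.072]
wrist_force: [-1.2, -0.7, 2.8]
finger_gap: 29.7
finger_force: 8.0
```

Touching the floor. Releasing, rising and backing away for a final check.

```bash
python3 -m creep '[{}, {}, {}, {}]' 46
python3 -m creep '[{"z": -8}, {"z": -25}, {"z": -50}, {"z": -90}, {"z": -130}]'
python3 -m creep '[{"x": -40, "z": -20}, {"x": -85, "z": -40}, {"x": -130, "z": -50}, {"x": -170, "z": -50}, {"x": -200, "z": -50}]'
python3 -m creep '[{}, {}, {}, {}, {}]'
python3 - <<'E'
from h import *
ims=[]
for n,(a,b,c,d) in dict(wrist=(0,400,0,640),side=(60,330,200,520)).items():
    p,W=shot(n); print(n)
    for r in rects(p,W,zmin=24,zmax=70): print(*r)
    ims.append(cv2.resize(p[a:b,c:d,::-1],(480,300) if n=='wrist' else (640,540)))
cv2.imwrite('pics/end.png',ims[1]); cv2.imwrite('pics/endw.png',ims[0])
E
```

```text
clock: 38.45
eef_pos: [596.9, 148.4, 16.6]
eef_rot: [3.142, 0.0, 0.072]
wrist_force: [-0.2, -0.2, 0.5]
finger_gap: 45.9
finger_force: 0.0
clock: 38.95
eef_pos: [596.6, 148.3, 148.4]
eef_rot: [3.142, 0.0, 0.072]
wrist_force: [-0.4, -1.0, -0.5]
finger_gap: 45.8
finger_force: 0.0
clock: 39.45
eef_pos: [395.5, 133.8, 197.5]
eef_rot: [-3.141, -0.002, 0.072]
wrist_force: [0.5, 0.1, 1.0]
finger_gap: 45.9
finger_force: 0.0
clock: 39.95
eef_pos: [397.9, 134.0, 196.4]
eef_rot: [3.141, 0.001, 0.072]
wrist_force: [0.4, 0.0, 0.1]
finger_gap: 45.9
finger_force: 0.0
wrist
[ 568.9 -147. ] [30.3 30.5] 4.5 [25.  36.  46.7] [82 80 74] [609   0  31  35]
[315.9 339. ] [77.2 35.5] 71.9 [25.2 35.5 42.8] [47 46 63] [ 80 207  86  50]
[304.9 168.7] [50.4  3.9] 11.2 [25.6 40.1 43.1] [81 50 87] [276 231  10  50]
side
[633.9 329.2] [38.4 80.5] 20.4 [26.1 36.3 45.7] [97 77 25] [296 101  26  18]
[318.5 337.4] [82.2 33.2] 72.2 [26.1 37.4 45.7] [41 41 68] [209 134  16  24]
[596.8 144.6] [72.5 28.3] 2.1 [28.5 43.  49.8] [41 56 26] [320 136  24  18]
[636.6  36.1] [79.4 37. ] 5.3 [26.9 45.7 50.3] [102  38  26] [352 150  29  24]
[640.3 -28.8] [78.5 35.9] 4.0 [27.1 45.5 50.3] [102  35  25] [367 163  29  24]
[303.5 180.4] [52.1 38.2] 8.6 [25.3 36.1 45.3] [60 38 55] [225 169  22  21]
[ 593.4 -150.4] [79.8 36. ] 4.4 [25.1 38.3 49.1] [73 68 63] [383 197  32  29]
[ 598.9 -215.5] [78.7 35. ] 3.8 [24.7 38.3 49.3] [72 68 63] [402 212  33  30]
```

View pics/end.png

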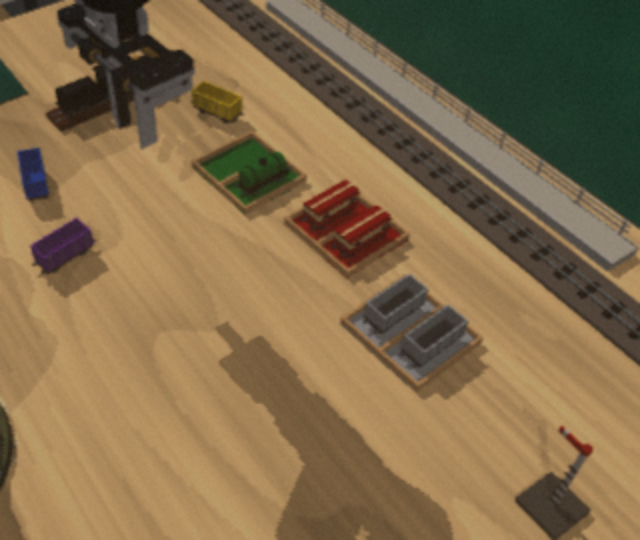

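The side view shows the tanker at px (262,172), the vans at (332,205) and (362,230), and the wagons at (396,303) and (434,335). Each stands upright in its own bay at the right height, and the signal and locomotive are undisturbed. Handing in.

```bash
python3 -c "from cell import manip; print(manip.sign_off())"
```

```text
the job is handed in; nothing more can be done
None
```

All five vehicles stand on their wheels in the right trays, one to a bay; the locomotive and signal were not touched, and the job was handed in at about 40 s.

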